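Turn the stripped trap parts round onto the build rack

ROBOT

A 6-joint arm with a two-finger parallel gripper is mounted at the origin on the work surface. World frame = base frame: x ahead of the robot, y to its left, z up, the work surface at z = 0. Lengths are in m, angles in rad, forces in N, time in s.
With the tool pointing down it reaches from about 0.35 to 0.975 m from the base axis. Payload 4.9 kg.
Tool frame: the origin (TCP) lies at the very end of the fingers, on their centre line; the grasp point (between the pads) lies 19 mm behind it (ctrl.grip_point_offset is the distance from the TCP to the grasp point, in m); z points along the fingers, y is the line along which they close (so a half turn about z gives the same grasp; the last joint's range is limited). The gripper opens to 85 mm and grips with 20 to 120 N. Pads are 22 mm wide; open, the fingers measure 114 mm over their backs; the gripper's body (76 mm by 85 mm) begins 54 mm behind the grasp point. The pads swing forward as they close: fully open they stand 13 mm farther back than shut.
Start: joints at [1.096, 0.053, 1.613, -0, 1.476, -0.119], TCP at [0.218, 0.586, 0.231] pointing down, gripper open.
Joint ranges: [-3.01, 3.01], [-1.01, 2.22], [0.06, 2.58], [-1.02, 4.17], [0.09, 2.62], [-3.14, 3.14]. Speed limits (rad/s): [2.57, 2.57, 3.14, 3.14, 3.14, 3.14].

INTERFACE

Orientations are given as a rotation vector (axis times angle).
In Python, from station import ctrl gives the robot as it stands.
- The arm moves only by the tool send_rows, never from a script. Its argument "rows" is a list of rows, each a list of 3 entries, a list of its own where there are three numbers: the finger opening in cm, from 0 to 8.54, then the shift along the tool's x, y, z in cm, then the turn about the tool's z in degrees. A call has 1 to 10 rows; each row shifts and turns the commanded pose from where the row before left it, along the tool's axes as they then stand; what a row does not reach is not made up. A row lasts 1/8 s, in which the tool goes at most 62.5 mm and 10.7 degrees, less where a joint would pass 70% of its speed; a pose out of reach is approached as far as the arm can. A call with a gripper value outside its range is refused whole. The fingers move at their own pace and stop on an object; "newtons" is the grip in N (left out, the last holds). Time passes only in rows, so rows that do not move let the fingers close. It gives the time, the measured TCP pose, the force, the opening and the grip force at its end, in the units of the state.
- ctrl.get_obs(): the state, without advancing time (a new reading comes with each control period).
- ctrl.get_image(name): name is "side" or "top"; returns a dict with "frame" (480x640x3 uint8, red, green, blue), "range_z" (480x640 float32, m along the optical axis (not along the pixel's ray), 0 where there is no reading), "fx", "fy", "cx", "cy" (pixels), "cam_to_world" (4x4, takes a point from camera to world coordinates). Camera axes: x right, y down, z forward; pixel columns grow to the right and rows downward; lengths in m; the calibration is good to about 2 mm. A picture is of the moment at which its call begins.
- ctrl.finish_job(): hands the job in; it is judged then, once.
The state is a dict: "t": time; "q": joint angles; "dq": joint speeds; "effort": joint torques, N m; "tool_pos": TCP position; "tool_rot": TCP orientation; "contact_force": force on the tool from outside, world axes, zero at the start; "wrist_torque": the same for the moment, N m; "opening": finger opening in m; "grip_force": force on a finger pad.
Only numpy, scipy, OpenCV 4.12 (cv2) and the standard library are available. Lean on these libraries where they do the work, as an engineer would, in place of code of your own. Each camera call takes 0.05 s, during which the arm holds its last target. There are 200 camera calls.

TASK

The four steam-trap parts lie on the bare aluminium strip rack in the order they came out, counted from its red end; move them to the green build rack in reverse order, so that the part nearest the red end of the strip rack ends in the bay farthest from the red end of the green rack, and so on down the row. Lay each part flat, right way up and centred on the black pad of its bay, one part to a bay, and leave the bronze union where it stands.

Things in the scene. Friction and masses are not known exactly. Their poses are not given: they have to be found in the camera images.
- lever: Brass float lever arm, 64 mm long: a bar 12 mm wide and 12 mm high with a square clevis block 20 mm wide and 14 mm high at one end (-y) and a round boss 18 mm across at the other (+y); 110 g. Origin at the centre of its underside, y along its length, z up. Starts flat on its brown pad, underside 28 mm above the bench, lengthwise along the rack, give or take 0.2 rad.
- disc: Bright steel trap disc, 46 mm across, 12 mm thick, solid with a fine dark circle on its face; 150 g. Origin at the centre of its underside, z up. Starts flat on its brown pad, underside 28 mm above the bench, which it overhangs by 5 mm on either side across the rack.
- ring: Dark iron seat ring, 50 mm outside, 28 mm bore, 16 mm high; 170 g. Origin at the centre of its underside, z up. Starts flat on its brown pad, underside 28 mm above the bench, which it overhangs by 7 mm on either side across the rack.
- orifice: Blue-painted orifice plate: a disc 46 mm across and 10 mm thick with a 14 mm bore, and a tab 14 mm wide that reaches 36 mm from the centre towards its +y; 110 g. Origin at the bore's centre on its underside, z up. Starts flat on its brown pad, underside 28 mm above the bench, its tab pointing along the rack towards the red end, give or take 0.2 rad.
- lever_pad: Brown wooden pad, 36 (x) x 60 (y) x 8 mm, fixed on the strip rack, on which the brass lever lies at the start. Origin at the centre of its underside, 20 mm above the bench; axes as the strip rack's.
- disc_pad: Brown wooden pad, 36 (x) x 60 (y) x 8 mm, fixed on the strip rack, on which the steel disc lies at the start. Origin at the centre of its underside, 20 mm above the bench; axes as the strip rack's.
- ring_pad: Brown wooden pad, 36 (x) x 60 (y) x 8 mm, fixed on the strip rack, on which the iron ring lies at the start. Origin at the centre of its underside, 20 mm above the bench; axes as the strip rack's.
- orifice_pad: Brown wooden pad, 36 (x) x 60 (y) x 8 mm, fixed on the strip rack, on which the blue orifice plate lies at the start. Origin at the centre of its underside, 20 mm above the bench; axes as the strip rack's.
- strip_rack: Bare aluminium rack, fixed, 70 (x) x 390 (y) mm, 20 mm high; origin at the centre of its underside, on the bench; +y runs along it to its red end block (28 mm high, at the robot's left). The four brown pads stand on it in a row at x = 0, y = +135, +45, -45, -135 mm, in a different order each time.
- build_rack: Green rack, fixed, 70 (x) x 390 (y) mm; origin at the centre of its underside, on the bench; +y runs along it to its red end block (28 mm high, at the robot's left). Empty at the start. Four bays at x = 0, y = +135, +45, -45, -135 mm, each with a black pad 36 (x) x 60 (y) mm, top 28 mm above the bench; 5 mm ribs between bays rise 6 mm above the pads. Lies nearer or farther than the strip rack.
- union: Bystander: bronze pipe union, a stepped round piece 54 mm across and 48 mm high standing on the bench to the left of the racks; origin at the centre of its underside.
Not all that is in view belongs to the job. Leave any purple look-alike of the disc alone.

How it is judged:
By the outcome, as a careful person would: the job done as asked, in the order asked, and still so for the second after the job is handed in, with the robot touching nothing.
It also fails if it takes over 88 s, if anything falls off the work surface, if the arm or the gripper's body presses on something with over 40 N, if the wrist force passes 120 N, or if a joint passes its speed limit or range.

## Working session

There is one attempt and no reset: what is moved stays moved. The work goes in short steps, Python scripts to look and compute and a tool call to move; the robot and the scene stay as the last step left them, time stands still between calls to the robot, and variables do not carry over. Pictures are saved under pics/ and viewed, at most 14 in all, crops included, and the job is handed in when it is done.

Besides the shell and the picture viewer there is one more tool, called after "Emit:" as name(argument=value, ...), one argument or row to a line, values as JSON. send_rows: Moves the arm, as the interface text tells. Its arguments: {"type":"object","properties":{"rows":{"type":"array","items":{"type":"array"}},"newtons":{"type":"number"}},"required":["rows"]}

```bash
ls; mkdir -p pics; python3 - <<'E'
from station import ctrl
import cv2,numpy as np,pickle
o=ctrl.get_obs();print({k:np.round(v,3) for k,v in o.items()},ctrl.grip_point_offset)
for n in("top","side"):
    d=ctrl.get_image(n);pickle.dump(d,open(f"{n}0.pkl","wb"));cv2.imwrite(f"pics/{n}0.png",d["frame"][...,::-1]);print(n,d["fx"],d["cx"],d["cy"],np.round(d["cam_to_world"],3))
E
```

```text
pics
{'t': np.float64(0.0), 'q': array([ 1.096,  0.053,  1.614, -0.   ,  1.476, -0.119]), 'dq': array([ 0.001, -0.001, -0.   ,  0.002, -0.   ,  0.001]), 'effort': array([ 0.0000e+00, -3.9371e+01, -3.7017e+01, -0.0000e+00,  7.0000e-03,
       -0.0000e+00]), 'tool_pos': array([0.217, 0.585, 0.23 ]), 'tool_rot': array([-5.560e-01, -3.091e+00,  3.000e-03]), 'contact_force': array([0.297, 0.159, 0.632]), 'wrist_torque': array([-0.001,  0.02 ,  0.02 ]), 'grip_force': np.float64(0.0), 'opening': np.float64(0.085)} 0.0187
top 623.5620307866427 316.4100381219895 232.8837076967835 [[-0.011 -0.995  0.096  0.38 ]
 [-1.     0.01  -0.011  0.111]
 [ 0.01  -0.096 -0.995  1.359]
 [ 0.     0.     0.     1.   ]]
side 508.46668227379166 324.4394630337169 235.96356862151703 [[ 0.777 -0.359  0.518 -0.027]
 [-0.629 -0.409  0.661 -0.572]
 [-0.025 -0.839 -0.544  0.579]
 [ 0.     0.     0.     1.   ]]
```

View pics/top0.png

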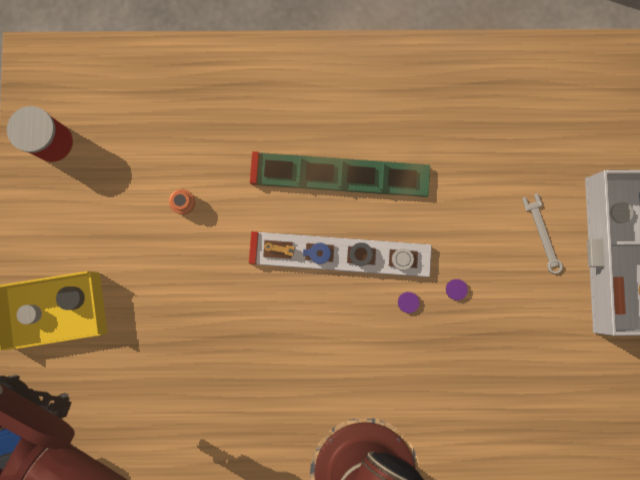

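View pics/side0.png

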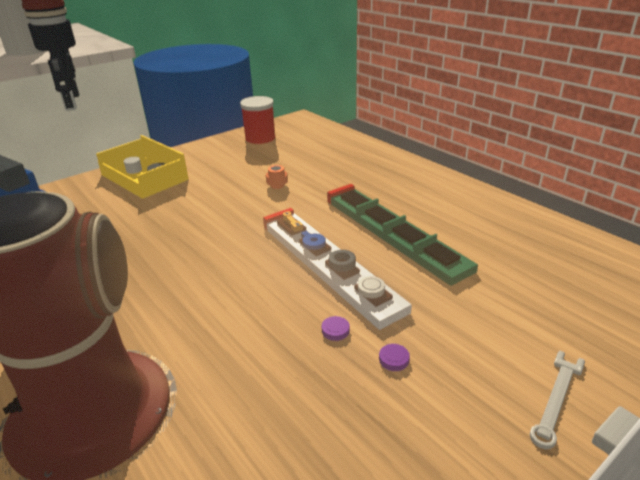

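The top view shows the strip rack with lever (279,249), orifice (319,253), ring (361,254) and disc (403,259), counted from the red end. The green rack lies beyond it, with bays at about (279,170), (322,173), (364,176) and (404,180). The discs at (409,303) and (457,290) are purple look-alikes on the bench. The bright disc on the rack is the one meant. I'll confirm this in a crop.

```bash
python3 - <<'E'
import pickle,cv2
d=pickle.load(open("top0.pkl","rb"))
c=d["frame"][145:285,245:440,::-1]
cv2.imwrite("pics/crop0.png",cv2.resize(c,None,fx=4,fy=4,interpolation=cv2.INTER_CUBIC))
E
```

```text
(no output)
```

View pics/crop0.png

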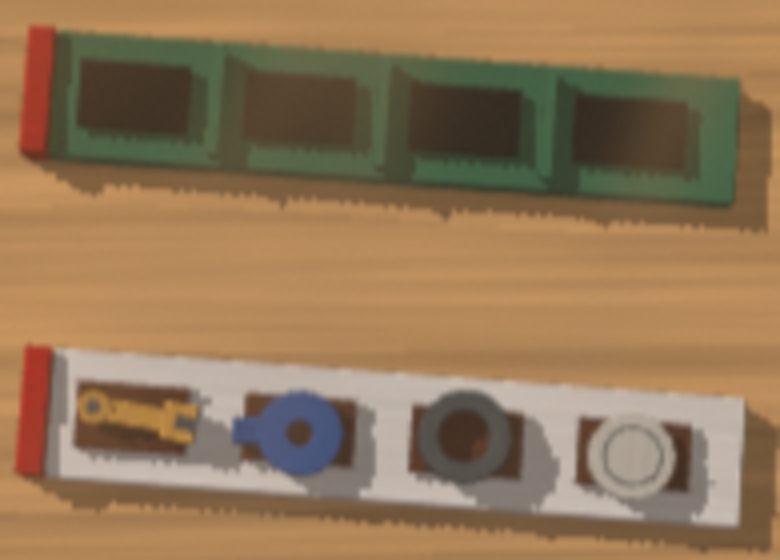

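The crop confirms the order. Pad centres of the green bays in the crop are at (134,98), (299,111), (465,122) and (631,133). The parts are lever (138,415), orifice bore (300,432), ring (465,436) and bright disc (632,456). The disc is steel with a dark circle and sits on a brown pad, so it is not one of the purple ones.

```bash
cat > h.py <<'E'
import numpy as np,pickle,cv2
def world(d,uv,z):
    M=d["cam_to_world"];uv=np.atleast_2d(np.float64(uv))
    r=np.c_[(uv[:,0]-d["cx"])/d["fx"],(uv[:,1]-d["cy"])/d["fy"],np.ones(len(uv))]@M[:3,:3].T
    s=(z-M[2,3])/r[:,2:];return M[:3,3]+s*r
def cloud(d):
    v,u=np.mgrid[:480,:640];Z=d["range_z"];M=d["cam_to_world"]
    P=np.stack([(u-d["cx"])/d["fx"]*Z,(v-d["cy"])/d["fy"]*Z,Z],-1)
    return P@M[:3,:3].T+M[:3,3]
E
python3 - <<'E'
from h import *
d=pickle.load(open("top0.pkl","rb"))
f=lambda p:(np.float64(p)+.5)/4-.5+np.array([245,145])
bays=world(d,f([(134,98),(299,111),(465,122),(631,133)]),.028)
def rack(P):
    y=np.array([.135,.045,-.045,-.135]);c=P.mean(0);s=(y[:,None]*P).sum(0)/(y**2).sum();return c,s
c,s=rack(bays);print("bays",bays.round(4).tolist(),"scale",np.hypot(*s[:2]),"ang+y",np.degrees(np.arctan2(s[1],s[0])))
print("fit res mm",((bays-(c+np.outer([.135,.045,-.045,-.135],s)))*1e3).round(1).tolist())
C=cloud(d)
for n,p,z in[("lever",(138,415),.04),("boss",(93,407),.04),("clev",(186,426),.042),("orif",(300,432),.038),("tab",(234,430),.038),("ring",(465,436),.044),("disc",(632,456),.040)]:
    u,v=f(p)[0],f(p)[1];print(n,world(d,(u,v),z)[0].round(4),"depth pt",C[int(round(v)),int(round(u))].round(4))
# depth heights across green bay 2 (crop coords col 299)
for y in(50,65,80,111,140,150,160,165): v,u=f((299,y))[::-1].round().astype(int);print("g",y,C[v,u].round(4))
v,u=f((395,115))[::-1].round().astype(int);print("rib",C[v,u-2:u+3,2].round(4))
# colour/height segmentation of parts
F=d["frame"].astype(int);sub=np.zeros((480,640),bool);sub[228:282,258:432]=1
hi=sub&(C[...,2]>.034)
n,l,st,ce=cv2.connectedComponentsWithStats(hi.astype(np.uint8))
for i in range(1,n):
    if st[i,4]>40:
        P=C[l==i];m=P.mean(0);mid=(P[:,:2].max(0)+P[:,:2].min(0))/2;print("seg",ce[i].round(1),st[i,4],m.round(4),mid.round(4),np.ptp(P[:,:2],axis=0).round(3))
E
```

```text
bays [[0.6477, 0.1778, 0.028], [0.6398, 0.0886, 0.028], [0.6329, -0.0012, 0.028], [0.6261, -0.091, 0.028]] scale 0.9990400772544492 ang+y 85.44608413878902
fit res mm [[0.3, -0.2, 0.0], [-0.4, 0.2, 0.0], [-0.1, 0.1, 0.0], [0.2, -0.1, 0.0]]
lever [0.4749 0.1759 0.04  ] depth pt [0.4756 0.1761 0.0408]
boss [0.4794 0.1997 0.04  ] depth pt [0.4803 0.1996 0.0382]
clev [0.4686 0.1505 0.042 ] depth pt [0.4692 0.1509 0.0378]
orif [0.4651 0.0902 0.038 ] depth pt [0.465  0.0892 0.0266]
tab [0.4665 0.1252 0.038 ] depth pt [0.4671 0.1255 0.033 ]
ring [0.4618 0.0031 0.044 ] depth pt [0.462  0.0015 0.0268]
disc [ 0.4505 -0.0856  0.04  ] depth pt [ 0.4496 -0.086   0.0422]
g 50 [0.6747 0.089  0.0232]
g 65 [0.667  0.089  0.0174]
g 80 [0.6559 0.0893 0.0282]
g 111 [0.641  0.0894 0.0257]
g 140 [0.6251 0.0894 0.0165]
g 150 [0.6204 0.0895 0.0183]
g 160 [0.6139 0.0896 0.0179]
g 165 [0.6115 0.0896 0.019 ]
rib [0.0345 0.0232 0.0215 0.0169 0.0138]
seg [280.  248.2] 216 [0.4749 0.1739 0.0462] [0.4345 0.1598] [0.109 0.097]
seg [317.9 252.4] 301 [0.4651 0.0939 0.0462] [0.434  0.0968] [0.108 0.057]
seg [360.7 253.3] 308 [0.4621 0.0039 0.0508] [0.4334 0.0452] [0.107 0.132]
seg [402.5 258.2] 355 [ 0.4512 -0.0848  0.0428] [0.4267 0.0016] [0.093 0.22 ]
```

```bash
cat > g.py <<'E'
# usage: python3 g.py x y z yaw(deg of tool y in world): prints shift in tool axes (cm) and turn (deg) from the present measured pose
import sys,numpy as np
from scipy.spatial.transform import Rotation as R
from station import ctrl
o=ctrl.get_obs();Rm=R.from_rotvec(o["tool_rot"]).as_matrix();y=np.degrees(np.arctan2(Rm[1,1],Rm[0,1]))
x,yy,z,a=map(float,sys.argv[1:5])
print("pos",o["tool_pos"].round(4),"yaw",y.round(2),"tilt",Rm[2,2].round(4),"turn",round(y-a,2),"shift cm",(Rm.T@(np.array([x,yy,z])-o["tool_pos"])*100).round(2))
b=np.radians(a);G=np.array([[-np.sin(b),np.cos(b),0],[np.cos(b),np.sin(b),0],[0,0,-1]])
print("shift in target-yaw axes",(G@(np.array([x,yy,z])-o["tool_pos"])*100).round(2),"open",o["opening"].round(4),"grip",o["grip_force"].round(1),"f",o["contact_force"].round(1),"q",o["q"].round(2),"t",o["t"].round(2))
E
echo ok
```

```text
ok
```

Emit:
send_rows(
  rows=[
    [8.5,[0,0,0],10.25],
    [8.5,[0,0,0],10.25],
    [8.5,[0,0,0],10.25],
    [8.5,[0,0,0],10.25],
    [8.5,[0,0,0],10.25],
    [8.5,[0,0,0],10.25],
    [8.5,[0,0,0],10.25],
    [8.5,[0,0,0],10.25],
    [8.5,[0,0,0],0],
  ],
  newtons=40,
)

```text
t: 1.23
tool_pos: [0.2176, 0.5856, 0.2307]
tool_rot: [2.446, 1.971, -0.001]
contact_force: [0.7, -0.5, -0.6]
opening: 0.0847
grip_force: 0.0
```

```bash
python3 g.py 0.4746 0.176 0.100 -12.4
```

```text
pos [0.2176 0.5856 0.2307] yaw -12.26 tilt -1.0 turn 0.14 shift cm [-34.55  33.82  13.09]Traceback (most recent call last):
  File "g.py", line 9, in <module>
    print("shift in target-yaw axes",(G@(np.array([x,yy,z])-o["tool_pos"])*100).round(2),"open",o["opening"].round(4),"grip",o["grip_force"].round(1),"f",o["contact_force"].round(1),"q",o["q"].round(2),"t",o["t"].round(2))
                                                                                                ^^^^^^^^^^^^^^^^^^
AttributeError: 'float' object has no attribute 'round'
```

Emit:
send_rows(
  rows=[
    [8.5,[-3.8,3.75,0],0],
    [8.5,[-3.8,3.75,0],0],
    [8.5,[-3.8,3.75,0],0],
    [8.5,[-3.85,3.75,2.2],0],
    [8.5,[-3.85,3.75,2.2],0],
    [8.5,[-3.85,3.75,2.2],0],
    [7,[-3.85,3.75,2.2],0],
    [5,[-3.85,3.75,2.2],0],
    [4,[-3.9,3.8,2.1],0.15],
    [4,[0,0,0],0],
  ],
)

```text
t: 2.48
tool_pos: [0.4736, 0.1729, 0.0982]
tool_rot: [-2.452, -1.962, 0.006]
contact_force: [-0.2, 0.3, -0.1]
opening: 0.04
grip_force: 0.0
```

```bash
sed -i 's/o\["opening"\].round(4)/round(float(o["opening"]),4)/;s/o\["grip_force"\].round(1)/round(float(o["grip_force"]),1)/;s/o\["t"\].round(2)/round(float(o["t"]),2)/' g.py; python3 g.py 0.4746 0.176 0.031 -12.4
python3 - <<'E'
from station import ctrl
import cv2
a=ctrl.get_image("side")["frame"][180:330,230:430,::-1]
cv2.imwrite("pics/s1.png",cv2.resize(a,None,fx=4,fy=4,interpolation=cv2.INTER_CUBIC))
E
```

```text
pos [0.4736 0.1729 0.0982] yaw -12.67 tilt -1.0 turn -0.27 shift cm [0.34 0.05 6.72]
shift in target-yaw axes [0.33 0.03 6.72] open 0.04 grip 0.0 f [-0.2  0.3 -0.1] q [ 0.2  -0.11  2.01 -0.    1.25  0.42] t 2.48
```

View pics/s1.png

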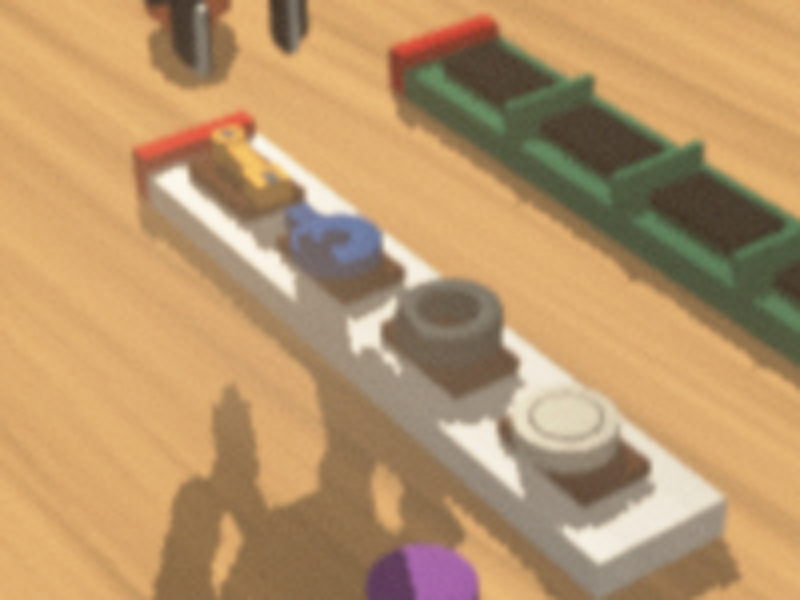

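The side crop shows the fingers at (200,60) and (290,40) above the lever at (240,165). All four parts are undisturbed, and the green pads stand raised above their rack as given. Descending on the lever.

Emit:
send_rows(
  rows=[
    [4,[0.35,0.05,2.5],0],
    [4,[0,0,2.5],0],
    [4,[0,0,1.7],0],
    [4,[0,0,0],0],
    [1,[0,0,0],0],
    [0.8,[0,0,0],0],
    [0.8,[0,0,0],0],
    [0.8,[0,0,0],0],
  ],
)

```text
t: 3.52
tool_pos: [0.4761, 0.1796, 0.0347]
tool_rot: [2.45, 1.965, 0.004]
contact_force: [-1.1, 0.3, 5.7]
opening: 0.0103
grip_force: 40.9
```

```bash
python3 g.py 0.4746 0.176 0.031 -12.4
```

```text
pos [0.4761 0.1796 0.0347] yaw -12.54 tilt -1.0 turn -0.14 shift cm [-0.38 -0.07  0.37]
shift in target-yaw axes [-0.38 -0.07  0.37] open 0.0103 grip 40.9 f [-1.1  0.3  5.7] q [ 0.21 -0.01  2.03  0.    1.12  0.43] t 3.52
```

Emit:
send_rows(
  rows=[
    [0.8,[0,0,0],0],
    [0.8,[0,0,-1.5],0],
    [0.8,[0,0,-3],0],
    [0.8,[0,0,-3.5],0],
    [0.8,[0,0,0],0],
    [0.8,[0,0,0],0],
  ],
)

```text
t: 4.28
tool_pos: [0.4743, 0.179, 0.1126]
tool_rot: [-2.45, -1.965, 0.002]
contact_force: [-1.4, 0.0, -0.9]
opening: 0.0103
grip_force: 40.2
```

```bash
python3 g.py 0.6261 -0.091 0.11 -4.55
python3 - <<'E'
from station import ctrl
import cv2,numpy as np
a=ctrl.get_image("side")["frame"][110:260,200:340,::-1];b=ctrl.get_image("top")["frame"][210:290,240:330,::-1]
a=cv2.resize(a,(420,450),interpolation=cv2.INTER_CUBIC);b=cv2.resize(b,(380,450),interpolation=cv2.INTER_CUBIC)
cv2.imwrite("pics/s2.png",np.hstack([a,b]))
E
```

```text
pos [0.4743 0.179  0.1126] yaw -12.54 tilt -1.0 turn -7.99 shift cm [-23.06  20.68   0.25]
shift in target-yaw axes [-25.71  17.27   0.26] open 0.0103 grip 40.2 f [-1.4  0.  -0.9] q [ 0.21 -0.13  1.99 -0.    1.28  0.43] t 4.28
```

View pics/s2.png

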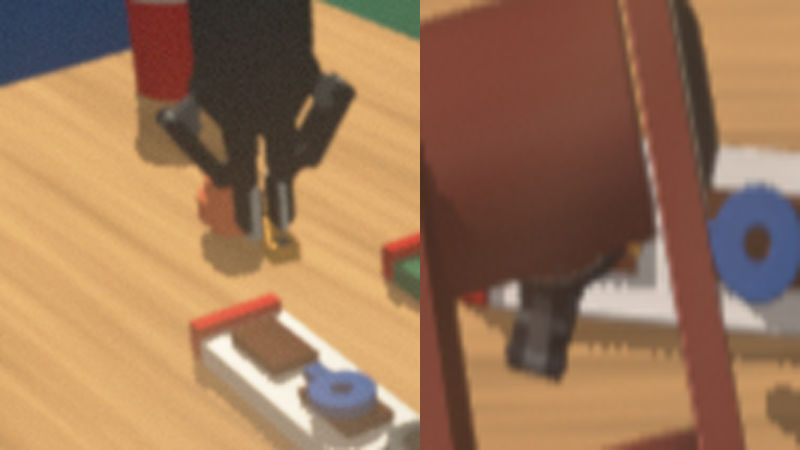

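The lever hangs in the fingers in the left half, at (280,245), and its brown pad is empty. Now carrying it to bay 4.

Emit:
send_rows(
  rows=[
    [0.8,[0,0,0],-8.0],
    [0.8,[-2,1.3,0],0],
    [0.8,[-3.7,2.5,0],0],
    [0.8,[-4.4,3.0,0],0],
    [0.8,[-4.4,3.0,0],0],
    [0.8,[-4.4,3.0,0],0],
    [0.8,[-3.7,2.5,0],0],
    [0.8,[-2.74,1.97,2],0],
    [0.8,[0,0,2],0],
    [0.8,[0,0,0],0],
  ],
)

```text
t: 5.62
tool_pos: [0.624, -0.086, 0.069]
tool_rot: [-2.303, -2.127, 0.006]
contact_force: [-0.0, 1.2, -1.8]
opening: 0.0102
grip_force: 40.1
```

Emit:
send_rows(
  rows=[
    [0.8,[0,0,0],0],
    [0.8,[0,0,0],0],
  ],
)

```text
t: 5.88
tool_pos: [0.6275, -0.0863, 0.0744]
tool_rot: [2.305, 2.132, 0.001]
contact_force: [0.5, -0.2, -1.4]
opening: 0.0104
grip_force: 40.1
```

```bash
python3 g.py 0.6264 -0.0873 0.036 -4.55
python3 - <<'E'
from station import ctrl
import cv2,numpy as np
a=ctrl.get_image("side")["frame"][180:300,360:500,::-1];b=ctrl.get_image("top")["frame"][130:210,350:440,::-1]
a=cv2.resize(a,(420,450),interpolation=cv2.INTER_CUBIC);b=cv2.resize(b,(380,450),interpolation=cv2.INTER_CUBIC)
cv2.imwrite("pics/s3.png",np.hstack([a,b]))
E
```

```text
pos [ 0.6275 -0.0863  0.0744] yaw -4.47 tilt -1.0 turn 0.08 shift cm [-0.1  -0.1   3.84]
shift in target-yaw axes [-0.1  -0.1   3.84] open 0.0104 grip 40.1 f [ 0.5 -0.2 -1.4] q [-0.25  0.21  1.71  0.    1.22 -0.18] t 5.88
```

View pics/s3.png

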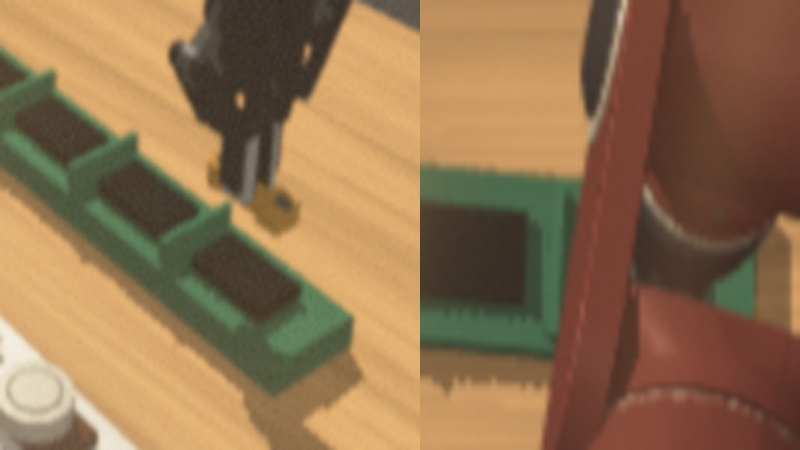

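The lever is level over bay 4, with the boss at (212,165) and the clevis at (275,210). Lowering it.

Emit:
send_rows(
  rows=[
    [0.8,[-0.1,-0.05,1.5],0],
    [0.8,[0,0,1.2],0],
    [0.8,[0,0,0.6],0],
    [0.8,[0,0,0.3],0],
    [0.8,[0,0,0],0],
    [0.8,[0,0,0],0],
  ],
)

```text
t: 6.72
tool_pos: [0.6269, -0.0881, 0.0378]
tool_rot: [2.307, 2.131, 0.001]
contact_force: [0.0, -0.1, -0.9]
opening: 0.0104
grip_force: 40.2
```

```bash
python3 g.py 0.6264 -0.0873 0.036 -4.55
```

```text
pos [ 0.6269 -0.0881  0.0378] yaw -4.53 tilt -1.0 turn 0.02 shift cm [ 0.08 -0.06  0.18]
shift in target-yaw axes [ 0.08 -0.06  0.18] open 0.0104 grip 40.2 f [ 0.  -0.1 -0.9] q [-0.26  0.26  1.73  0.    1.16 -0.18] t 6.72
```

Emit:
send_rows(
  rows=[
    [0.8,[0.05,-0.05,0.2],0],
    [0.8,[0,0,0.1],0],
    [0.8,[0,0,0],0],
  ],
)

```text
t: 7.1
tool_pos: [0.6262, -0.0875, 0.0348]
tool_rot: [2.308, 2.132, 0.0]
contact_force: [-2.2, 1.4, 2.9]
opening: 0.01
grip_force: 40.5
```

Contact. Releasing gently and going up.

Emit:
send_rows(
  rows=[
    [1.4,[0,0,0],0],
    [2,[0,0,0],0],
    [2.5,[0,0,0],0],
    [2.5,[0,0,-1],0],
    [4,[0,0,-3],0],
    [8,[0,0,-5],0],
    [8,[3,-5,0],0],
    [8,[3,-5,0],0],
    [8,[3,-5,0],0],
    [8,[0,-2,0],0],
  ],
)

```text
t: 8.35
tool_pos: [0.4616, 0.0173, 0.1244]
tool_rot: [-2.305, -2.135, -0.0]
contact_force: [-0.9, -0.3, 0.3]
opening: 0.0801
grip_force: 0.0
```

```bash
python3 g.py 0.4651 0.0902 0.1 -4.55
python3 - <<'E'
from station import ctrl
import cv2,pickle
d=ctrl.get_image("top");pickle.dump(d,open("top1.pkl","wb"))
cv2.imwrite("pics/t4.png",cv2.resize(d["frame"][145:285,245:440,::-1],None,fx=4,fy=4,interpolation=cv2.INTER_CUBIC))
E
```

```text
pos [0.4616 0.0173 0.1244] yaw -4.39 tilt -1.0 turn 0.16 shift cm [ 7.29 -0.21  2.45]
shift in target-yaw axes [ 7.29 -0.23  2.44] open 0.0801 grip 0.0 f [-0.9 -0.3  0.3] q [-0.12 -0.26  2.09  0.    1.32 -0.05] t 8.35
```

View pics/t4.png

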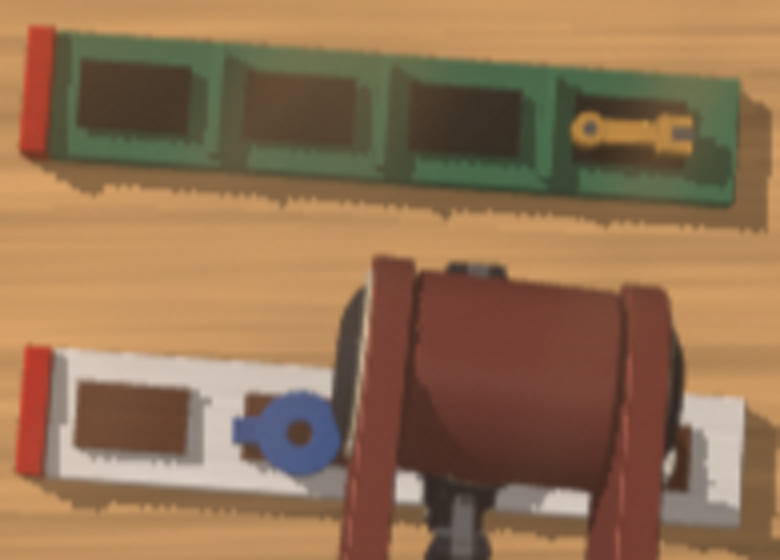

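The lever lies centred on bay 4: (632,131) against about (634,131) expected for its top. The orifice is untouched at (300,432). Going for the orifice.

Emit:
send_rows(
  rows=[
    [8,[3.6,-0.1,1],0],
    [8,[3.7,-0.15,1.4],0],
    [8,[0,0,0],0],
    [8,[0,0,0],0],
    [8,[0,0,0],0],
  ],
)

```text
t: 9.02
tool_pos: [0.4677, 0.0878, 0.1011]
tool_rot: [2.308, 2.13, 0.001]
contact_force: [0.1, 0.0, 0.3]
opening: 0.0802
grip_force: 0.0
```

```bash
python3 g.py 0.4651 0.0902 0.026 -4.55
```

```text
pos [0.4677 0.0878 0.1011] yaw -4.61 tilt -1.0 turn -0.06 shift cm [ 0.22 -0.29  7.51]
shift in target-yaw axes [ 0.21 -0.28  7.51] open 0.0802 grip 0.0 f [0.1 0.  0.3] q [ 0.03 -0.2   2.07 -0.    1.26  0.11] t 9.03
```

Emit:
send_rows(
  rows=[
    [8,[0.15,-0.25,2.5],0],
    [8,[0,0,2.5],0],
    [8,[0,0,1.7],0],
    [8,[0,0,0.8],0],
    [8,[0,0,0],0],
    [8,[0,0,0],0],
  ],
)

```text
t: 9.78
tool_pos: [0.4655, 0.0903, 0.0262]
tool_rot: [2.307, 2.131, 0.002]
contact_force: [1.1, 0.0, 0.1]
opening: 0.0802
grip_force: 0.0
```

```bash
python3 g.py 0.4651 0.0902 0.026 -4.55
```

```text
pos [0.4655 0.0903 0.0262] yaw -4.54 tilt -1.0 turn 0.01 shift cm [-0.01 -0.04  0.02]
shift in target-yaw axes [-0.01 -0.04  0.02] open 0.0802 grip 0.0 f [1.1 0.  0.1] q [ 0.03 -0.08  2.12 -0.    1.11  0.11] t 9.78
```

Emit:
send_rows(
  rows=[
    [6,[0,0,0],0],
    [5,[0,0,0],0],
    [4.4,[0,0,0],0],
    [4.2,[0,0,0],0],
    [4.2,[0,0,0],0],
    [4.2,[0,0,0],0],
  ],
)

```text
t: 10.52
tool_pos: [0.4651, 0.0904, 0.026]
tool_rot: [2.307, 2.131, 0.001]
contact_force: [-1.0, 0.1, 5.5]
opening: 0.0433
grip_force: 41.2
```

```bash
python3 g.py 0.6329 -0.0012 0.11 -4.55
```

```text
pos [0.4651 0.0904 0.026 ] yaw -4.53 tilt -1.0 turn 0.02 shift cm [-7.8  17.45 -8.38]
shift in target-yaw axes [-7.8  17.45 -8.4 ] open 0.0433 grip 41.2 f [-1.   0.1  5.5] q [ 0.03 -0.08  2.12  0.    1.11  0.11] t 10.53
```

Emit:
send_rows(
  rows=[
    [4,[0,0,-2],0],
    [4,[0,0,-3.5],0],
    [4,[0,0,-2.9],0],
    [4,[-1,2,0],0],
    [4,[-2,4.5,0],0],
    [4,[-2,5,0],0],
    [4,[-2,4,0],0],
    [4,[-0.8,1.95,0],0],
    [4,[0,0,2],0],
    [4,[0,0,0],0],
  ],
)

```text
t: 11.78
tool_pos: [0.6289, -0.0004, 0.085]
tool_rot: [-2.303, -2.128, 0.008]
contact_force: [-0.5, -0.3, -1.4]
opening: 0.0438
grip_force: 41.2
```

Emit:
send_rows(
  rows=[
    [4,[0,0,0],0],
    [4,[0,0,0],0],
  ],
)

```text
t: 12.02
tool_pos: [0.6321, -0.0007, 0.0897]
tool_rot: [2.307, 2.132, 0.001]
contact_force: [-0.2, -0.2, -1.2]
opening: 0.0433
grip_force: 41.2
```

```bash
python3 g.py 0.6329 -0.0012 0.027 -4.55
python3 - <<'E'
from station import ctrl
import cv2,numpy as np
a=ctrl.get_image("side")["frame"][150:290,320:460,::-1]
cv2.imwrite("pics/s5.png",cv2.resize(a,(560,560),interpolation=cv2.INTER_CUBIC))
E
```

```text
pos [ 0.6321 -0.0007  0.0897] yaw -4.5 tilt -1.0 turn 0.05 shift cm [-0.04  0.08  6.27]
shift in target-yaw axes [-0.04  0.08  6.27] open 0.0433 grip 41.2 f [-0.2 -0.2 -1.2] q [-0.12  0.19  1.71  0.    1.24 -0.04] t 12.03
```

View pics/s5.png

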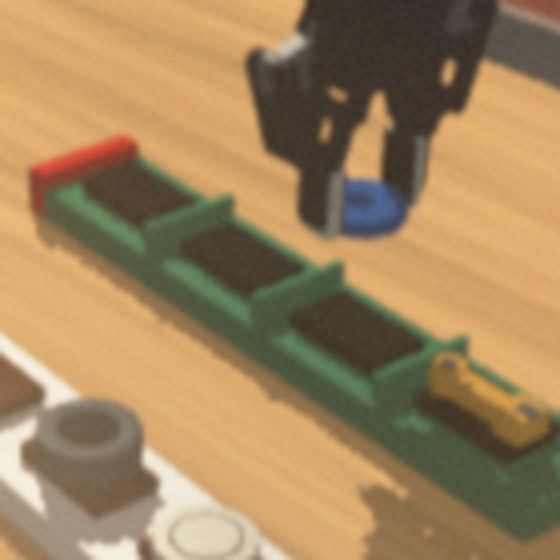

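The plate is held level, bore at (362,203), over bay 3. The lever lies flat in bay 4. Lowering.

Emit:
send_rows(
  rows=[
    [4,[0,0.05,2],0],
    [4,[0,0,2],0],
    [4,[0,0,1.3],0],
    [4,[0,0,0.7],0],
    [4,[0,0,0.2],0],
    [4,[0,0,0],0],
    [4,[0,0,0],0],
  ],
)

```text
t: 12.95
tool_pos: [0.6336, -0.0014, 0.0282]
tool_rot: [2.307, 2.131, 0.001]
contact_force: [0.4, 0.1, -0.6]
opening: 0.0434
grip_force: 41.3
```

```bash
python3 g.py 0.6329 -0.0012 0.026 -4.55
```

```text
pos [ 0.6336 -0.0014  0.0282] yaw -4.53 tilt -1.0 turn 0.02 shift cm [ 0.01 -0.07  0.22]
shift in target-yaw axes [ 0.01 -0.07  0.22] open 0.0434 grip 41.3 f [ 0.4  0.1 -0.6] q [-0.12  0.27  1.73 -0.    1.14 -0.04] t 12.95
```

Emit:
send_rows(
  rows=[
    [4,[0,-0.05,0.1],0],
    [4,[0,0,0.1],0],
    [4,[0,0,0],0],
    [4,[0,0,0],0],
  ],
)

```text
t: 13.45
tool_pos: [0.6326, -0.0012, 0.0261]
tool_rot: [2.307, 2.132, 0.0]
contact_force: [-3.1, -0.0, 4.9]
opening: 0.0435
grip_force: 41.9
```

Emit:
send_rows(
  rows=[
    [4.8,[0,0,0],0],
    [5.5,[0,0,0],0],
    [6.5,[0,0,0],0],
    [8,[0,0,-2],0],
    [8,[0,0,-4],0],
    [8,[0,-3,-2],0],
    [8,[0,-5,0],0],
    [8,[0,-5,0],0],
    [8,[0,-4,0],0],
    [8,[0,0,0],0],
  ],
)

```text
t: 14.7
tool_pos: [0.4611, 0.0126, 0.1058]
tool_rot: [2.307, 2.132, 0.001]
contact_force: [0.4, -0.4, 0.2]
opening: 0.0801
grip_force: 0.0
```

Emit:
send_rows(
  rows=[
    [8,[0,0,0],0],
    [8,[0,0,0],0],
  ],
)

```text
t: 14.95
tool_pos: [0.4644, 0.012, 0.1063]
tool_rot: [2.307, 2.131, 0.002]
contact_force: [-0.3, 0.7, 0.3]
opening: 0.08
grip_force: 0.0
```

```bash
python3 g.py 0.4618 0.0031 0.026 -4.55
python3 - <<'E'
from station import ctrl
import cv2,pickle
d=ctrl.get_image("top");pickle.dump(d,open("top2.pkl","wb"))
cv2.imwrite("pics/t6.png",cv2.resize(d["frame"][145:285,245:440,::-1],None,fx=4,fy=4,interpolation=cv2.INTER_CUBIC))
E
```

```text
pos [0.4644 0.012  0.1063] yaw -4.54 tilt -1.0 turn 0.01 shift cm [-0.91 -0.2   8.03]
shift in target-yaw axes [-0.91 -0.19  8.03] open 0.08 grip 0.0 f [-0.3  0.7  0.3] q [-0.13 -0.23  2.1   0.    1.28 -0.06] t 14.95
```

View pics/t6.png

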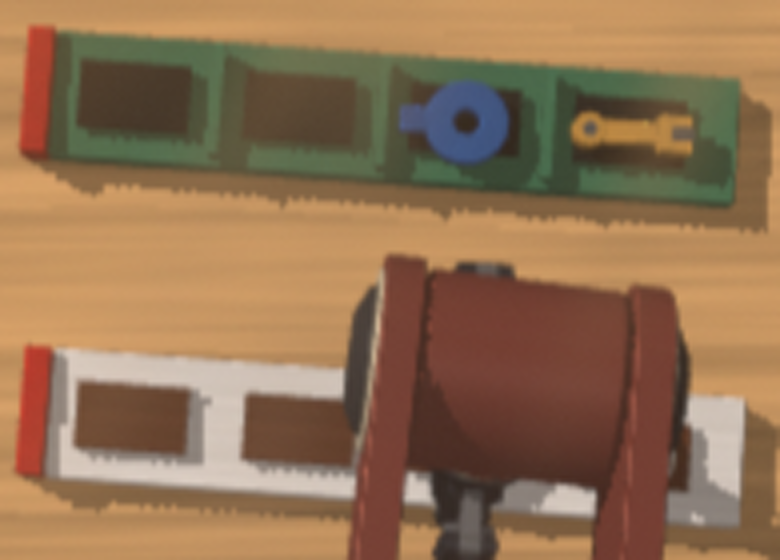

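The plate sits centred in bay 3, bore at (466,122), with the tab towards the red end. Next the ring.

Emit:
send_rows(
  rows=[
    [8,[-0.9,-0.2,0],0],
    [8,[0,0,2],0],
    [8,[0,0,2.5],0],
    [8,[0,0,2],0],
    [8,[0,0,1.4],0],
    [8,[0,0,0],0],
    [6,[0,0,0],0],
    [4.7,[0,0,0],0],
    [4.5,[0,0,0],0],
    [4.5,[0,0,0],0],
  ],
)

```text
t: 16.25
tool_pos: [0.4615, 0.0032, 0.0279]
tool_rot: [2.306, 2.13, 0.002]
contact_force: [-1.5, 0.1, 6.1]
opening: 0.0483
grip_force: 41.7
```

Emit:
send_rows(
  rows=[
    [4.5,[0,0,0],0],
    [4.5,[0,0,0],0],
  ],
)

```text
t: 16.5
tool_pos: [0.4615, 0.0032, 0.0279]
tool_rot: [2.306, 2.131, 0.002]
contact_force: [0.1, -0.5, 6.6]
opening: 0.0482
grip_force: 41.7
```

```bash
python3 g.py 0.6398 0.0886 0.11 -4.55
```

```text
pos [0.4615 0.0032 0.0279] yaw -4.52 tilt -1.0 turn 0.03 shift cm [ 9.92 17.12 -8.17]
shift in target-yaw axes [ 9.93 17.1  -8.21] open 0.0482 grip 41.7 f [ 0.1 -0.5  6.6] q [-0.15 -0.12  2.15 -0.    1.11 -0.08] t 16.5
```

Emit:
send_rows(
  rows=[
    [4.5,[0,0,-2],0],
    [4.5,[0,0,-3.5],0],
    [4.5,[0,0,-2.7],0],
    [4.5,[1.2,2,0],0],
    [4.5,[2.3,4,0],0],
    [4.5,[2.4,4.1,0],0],
    [4.5,[2.3,4,0],0],
    [4.5,[1.7,3,0],0],
    [4.5,[0,0,2],0],
    [4.5,[0,0,0],0],
  ],
)

```text
t: 17.75
tool_pos: [0.6356, 0.0884, 0.0846]
tool_rot: [-2.304, -2.129, 0.008]
contact_force: [-0.1, 0.1, -1.7]
opening: 0.0482
grip_force: 42.0
```

Emit:
send_rows(
  rows=[
    [4.5,[0,0,0],0],
    [4.5,[0,0,0],0],
  ],
)

```text
t: 18.0
tool_pos: [0.6383, 0.0882, 0.0889]
tool_rot: [2.308, 2.131, 0.001]
contact_force: [0.3, -0.4, -0.9]
opening: 0.0482
grip_force: 42.0
```

```bash
python3 g.py 0.6398 0.0886 0.028 -4.55
```

```text
pos [0.6383 0.0882 0.0889] yaw -4.56 tilt -1.0 turn -0.01 shift cm [0.05 0.14 6.09]
shift in target-yaw axes [0.05 0.15 6.09] open 0.0482 grip 42.0 f [ 0.3 -0.4 -0.9] q [ 0.02  0.22  1.68 -0.    1.24  0.1 ] t 18.0
```

Emit:
send_rows(
  rows=[
    [4.5,[0.05,0.12,2],0],
    [4.5,[0,0,2],0],
    [4.5,[0,0,1.3],0],
    [4.5,[0,0,0.5],0],
    [4.5,[0,0,0.2],0],
    [4.5,[0,0,0],0],
    [4.5,[0,0,0],0],
  ],
)

```text
t: 18.88
tool_pos: [0.6403, 0.089, 0.0289]
tool_rot: [2.307, 2.131, 0.001]
contact_force: [0.1, -0.4, -1.6]
opening: 0.0477
grip_force: 42.0
```

```bash
python3 g.py 0.6398 0.0886 0.028 -4.55
```

```text
pos [0.6403 0.089  0.0289] yaw -4.53 tilt -1.0 turn 0.02 shift cm [-0.04 -0.04  0.09]
shift in target-yaw axes [-0.04 -0.04  0.09] open 0.0477 grip 42.0 f [ 0.1 -0.4 -1.6] q [ 0.02  0.3   1.7  -0.    1.15  0.1 ] t 18.88
```

Emit:
send_rows(
  rows=[
    [4.5,[-0.05,-0.03,0.1],0],
    [4.5,[0,0,0.1],0],
    [4.5,[0,0,0],0],
    [4.5,[0,0,0],0],
  ],
)

```text
t: 19.38
tool_pos: [0.64, 0.0886, 0.028]
tool_rot: [2.307, 2.132, 0.001]
contact_force: [-3.6, 0.5, 5.2]
opening: 0.0481
grip_force: 42.6
```

Emit:
send_rows(
  rows=[
    [5,[0,0,0],0],
    [5.7,[0,0,0],0],
    [6.7,[0,0,0],0],
    [8,[0,0,-3],0],
    [8,[0,0,-5],0],
    [8,[-4,-4,0],0],
    [8,[-4,-4,0],0],
    [8,[-4,-4,0],0],
    [8,[-4,-4,0],0],
    [8,[-2.87,-1.5,0],0],
  ],
)

```text
t: 20.62
tool_pos: [0.4478, -0.0866, 0.1056]
tool_rot: [-2.308, -2.131, 0.001]
contact_force: [0.6, -0.0, 0.2]
opening: 0.08
grip_force: 0.0
```

Emit:
send_rows(
  rows=[
    [8,[0,0,0],0],
    [8,[0,0,0],0],
    [8,[0,0,0],0],
  ],
)

```text
t: 21.0
tool_pos: [0.4506, -0.0851, 0.1063]
tool_rot: [-2.306, -2.133, -0.0]
contact_force: [-0.4, -0.5, 0.3]
opening: 0.0802
grip_force: 0.0
```

```bash
python3 g.py 0.4505 -0.0856 0.026 -4.55
python3 - <<'E'
from station import ctrl
import cv2,pickle
d=ctrl.get_image("top");pickle.dump(d,open("top3.pkl","wb"))
cv2.imwrite("pics/t7.png",cv2.resize(d["frame"][145:285,245:440,::-1],None,fx=4,fy=4,interpolation=cv2.INTER_CUBIC))
E
```

```text
pos [ 0.4506 -0.0851  0.1063] yaw -4.47 tilt -1.0 turn 0.08 shift cm [-0.05 -0.    8.03]
shift in target-yaw axes [-0.05 -0.    8.03] open 0.0802 grip 0.0 f [-0.4 -0.5  0.3] q [-0.35 -0.25  2.11  0.    1.28 -0.27] t 21.0
```

View pics/t7.png

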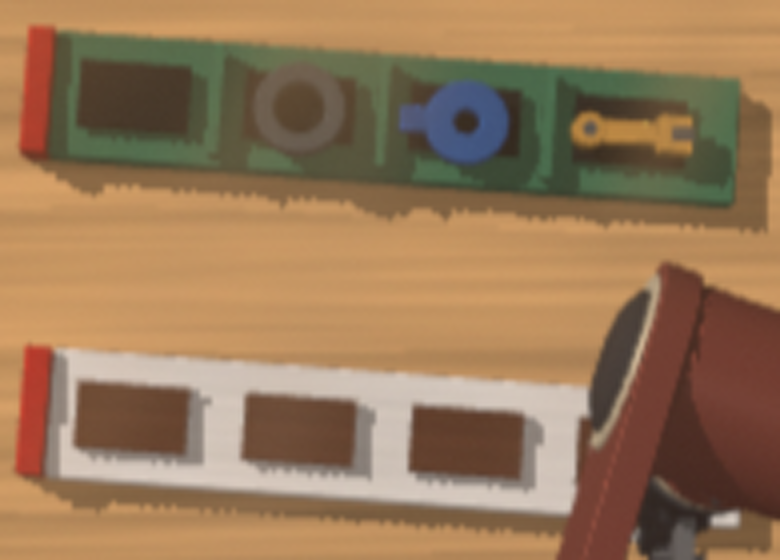

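The ring is centred in bay 2 at (299,107). Last the steel disc.

Emit:
send_rows(
  rows=[
    [8,[-0.05,0,2],0],
    [8,[0,0,2.5],0],
    [8,[0,0,2],0],
    [8,[0,0,1.45],0],
    [8,[0,0,0],0],
    [6,[0,0,0],0],
    [4.7,[0,0,0],0],
    [4.2,[0,0,0],0],
    [4.2,[0,0,0],0],
    [4.2,[0,0,0],0],
  ],
)

```text
t: 22.3
tool_pos: [0.4511, -0.0866, 0.0282]
tool_rot: [2.306, 2.13, 0.002]
contact_force: [-0.5, 0.9, 5.7]
opening: 0.0443
grip_force: 40.8
```

Emit:
send_rows(
  rows=[
    [4.2,[0,0,0],0],
    [4.2,[0,0,0],0],
  ],
)

```text
t: 22.55
tool_pos: [0.4511, -0.0866, 0.0282]
tool_rot: [2.306, 2.13, 0.002]
contact_force: [-0.1, 0.4, 5.5]
opening: 0.0442
grip_force: 40.8
```

```bash
python3 g.py 0.6477 0.1778 0.11 -4.55
```

```text
pos [ 0.4511 -0.0866  0.0282] yaw -4.54 tilt -1.0 turn 0.01 shift cm [27.91 17.53 -8.15]
shift in target-yaw axes [27.92 17.5  -8.18] open 0.0442 grip 40.8 f [-0.1  0.4  5.5] q [-0.35 -0.13  2.15  0.    1.11 -0.27] t 22.55
```

Emit:
send_rows(
  rows=[
    [4.2,[0,0,-2],0],
    [4.2,[0,0,-3.5],0],
    [4.2,[0,0,-2.7],0],
    [4.2,[2.5,1.5,0],0],
    [4.2,[5,3.2,0],0],
    [4.2,[5,3.2,0],0],
    [4.2,[5,3.2,0],0],
    [4.2,[5,3.2,0],0],
    [4.2,[3.5,2,0],0],
    [4.2,[1.8,1.2,0],0],
  ],
)

```text
t: 23.8
tool_pos: [0.6467, 0.1789, 0.1077]
tool_rot: [-2.305, -2.133, 0.001]
contact_force: [-0.1, 0.7, -1.5]
opening: 0.0437
grip_force: 41.5
```

Emit:
send_rows(
  rows=[
    [4.2,[0,0,2],0],
    [4.2,[0,0,0],0],
    [4.2,[0,0,0],0],
    [4.2,[0,0,0],0],
  ],
)

```text
t: 24.3
tool_pos: [0.6465, 0.1763, 0.0893]
tool_rot: [2.308, 2.13, 0.001]
contact_force: [-0.3, 0.6, -2.1]
opening: 0.0438
grip_force: 41.5
```

```bash
python3 g.py 0.6476 0.1768 0.028 -4.55
```

```text
pos [0.6465 0.1763 0.0893] yaw -4.59 tilt -1.0 turn -0.04 shift cm [0.06 0.11 6.13]
shift in target-yaw axes [0.06 0.11 6.13] open 0.0438 grip 41.5 f [-0.3  0.6 -2.1] q [ 0.16  0.27  1.61 -0.    1.26  0.24] t 24.3
```

Emit:
send_rows(
  rows=[
    [4.2,[0.05,0.1,2],0],
    [4.2,[0,0,2],0],
    [4.2,[0,0,1.3],0],
    [4.2,[0,0,0.5],0],
    [4.2,[0,0,0.2],0],
    [4.2,[0,0,0],0],
    [4.2,[0,0,0],0],
  ],
)

```text
t: 25.18
tool_pos: [0.648, 0.1776, 0.0296]
tool_rot: [2.307, 2.131, 0.002]
contact_force: [-0.7, -0.7, -1.2]
opening: 0.0443
grip_force: 41.5
```

```bash
python3 g.py 0.6476 0.1768 0.028 -4.55
```

```text
pos [0.648  0.1776 0.0296] yaw -4.53 tilt -1.0 turn 0.02 shift cm [-0.08 -0.04  0.16]
shift in target-yaw axes [-0.08 -0.04  0.16] open 0.0443 grip 41.5 f [-0.7 -0.7 -1.2] q [ 0.16  0.35  1.63 -0.    1.16  0.24] t 25.18
```

Emit:
send_rows(
  rows=[
    [4.2,[-0.07,-0.03,0.1],0],
    [4.2,[0,0,0.1],0],
    [4.2,[0,0,0],0],
    [4.2,[0,0,0],0],
  ],
)

```text
t: 25.68
tool_pos: [0.6476, 0.1768, 0.0283]
tool_rot: [2.307, 2.132, 0.001]
contact_force: [-3.0, -0.1, 5.5]
opening: 0.0436
grip_force: 42.2
```

Emit:
send_rows(
  rows=[
    [5,[0,0,0],0],
    [5.7,[0,0,0],0],
    [6.7,[0,0,0],0],
    [8,[0,0,-3],0],
    [8,[0,0,-5],0],
    [8,[0,-4,-3],0],
    [8,[0,-5,0],0],
    [8,[0,-5,0],0],
    [8,[0,-4,0],0],
    [8,[0,0,0],0],
  ],
)

```text
t: 26.92
tool_pos: [0.4653, 0.1912, 0.136]
tool_rot: [-2.306, -2.133, 0.001]
contact_force: [0.9, -0.0, -0.5]
opening: 0.0799
grip_force: 0.0
```

```bash
python3 - <<'E'
from station import ctrl
import cv2,numpy as np
a=ctrl.get_image("side")["frame"][150:310,240:480,::-1];b=ctrl.get_image("top")["frame"][145:210,160:440,::-1]
a=cv2.resize(a,(480,320),interpolation=cv2.INTER_CUBIC);b=cv2.resize(b,(784,182),interpolation=cv2.INTER_CUBIC)
o=np.zeros((502,784,3),np.uint8);o[:320,:480]=a;o[320:]=b;cv2.imwrite("pics/f8.png",o)
E
```

```text
(no output)
```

View pics/f8.png

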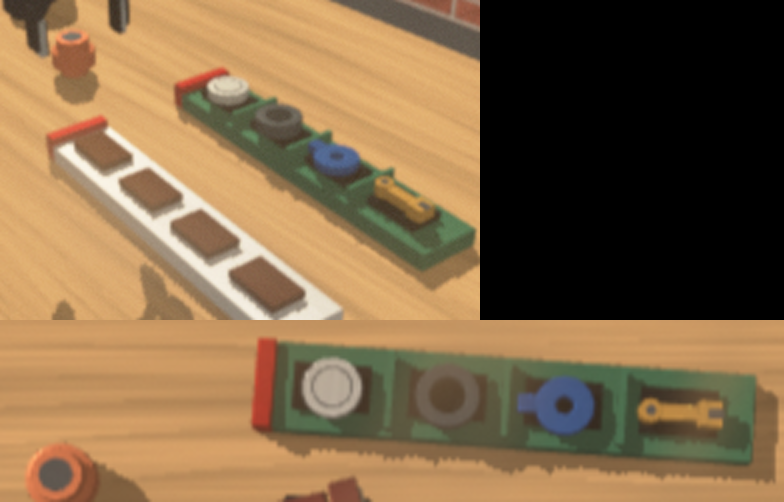

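All four parts lie flat on their pads. From the red end, the lower half shows disc (332,387), ring (447,394), plate (563,404) and lever (680,411). The union still stands at (60,475), and the strip rack is empty.

```bash
python3 -c "
from station import ctrl
print(ctrl.finish_job())"
```

```text
the job is handed in; nothing more can be done
None
```

I handed the job in at about 27 s with all four parts flat and centred on the green rack in reverse order: disc, ring, orifice plate and lever, counted from the red end. The bronze union and the purple discs were not touched.

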